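# Find the heavy side of the shaker drum

## Robot

A 6-joint arm with a two-finger parallel gripper is mounted at the origin on the work surface. World frame = base frame: x ahead of the robot, y to its left, z up, the work surface at z = 0. Lengths are in mm, angles in degrees, forces in N, time in s.
With the tool pointing down it reaches from about 350 to 850 mm from the base axis. Payload 8.1 kg.
Tool frame: the origin (TCP) lies at the very end of the fingers, on their centre line; the grasp point (between the pads) lies 19 mm behind it; z points along the fingers, y is the direction in which the jaws open and shut (so a half turn about z gives the same grasp; the last joint's range is limited). The gripper opens to 85 mm and grips with 20 to 120 N. Pads are 22 mm wide; open, the fingers measure 114 mm over their backs; the gripper's body (76 mm by 85 mm) begins 54 mm behind the grasp point. The pads swing forward as they close: fully open they stand 13 mm farther back than shut.
Start: joints at [58.763, 7.471, 85.268, -0, 87.261, -4.893], TCP at [266.242, 537.699, 231.292] pointing down, gripper open.
Joint ranges: [-169.43, 169.43], [-51.17, 129.36], [1.28, 143.12], [-76.62, 256.62], [0, 156.53], [-152.29, 152.29]. Speed limits (degrees/s): [136.94, 136.94, 159.86, 180, 180, 180].

## Interface

Orientations are given as [roll, pitch, yaw] about the fixed x, y, z axes, in that order (R = Rz(yaw) Ry(pitch) Rx(roll)).
In Python, from bench import sensors, viewer, job gives the robot as it stands.
- The arm moves only by the shell command python3 -m pendant 'ROWS' [FORCE]. ROWS is JSON, one flat list of numbers, 5 for each row, row after row: the shift along the world's x, y, z in mm, then the turn about the world's z in rad, then the finger opening in mm, from 0 to 85.4. In form: [x, y, z, twist, hand, x, y, z, twist, hand, ...]. A call has 1 to 12 rows; each row shifts and turns the pose as measured when the row begins; what a row does not reach is not made up. A row lasts 1/12 s, in which the tool goes at most 41.7 mm and 7.16 degrees, less where a joint would pass 70% of its speed; a pose out of reach is approached as far as the arm can. A call with a gripper value outside its range is refused whole. The fingers move at their own pace and stop on an object; FORCE is the grip in N (left out, the last holds). Time passes only in rows, so rows that do not move let the fingers close. It gives the time, the measured TCP pose, the force and the opening at its end, in the units of the state.
- sensors.sense(): the state, without advancing time (a new reading comes with each control period).
- viewer.snapshot(name): name is "scene" or "top" or "wrist"; returns a dict with "frame" (400x640x3 uint8, blue, green, red), "z_map" (400x640 float32, mm along the optical axis (not along the pixel's ray), 0 where there is no reading), "fx", "fy", "cx", "cy" (pixels), "view" (4x4, takes a point from world to camera coordinates). Camera axes: x right, y down, z forward; pixel columns grow to the right and rows downward; lengths in mm; the calibration is good to about 2 mm. The wrist camera is an equidistant fisheye: a pixel r from the principal point sees the ray r / f radians off the axis. A picture is of the moment at which its call begins.
- job.hand_in(): hands the job in, once; it reports no verdict.
The state is a dict: "time": time; "joint_pos": joint angles; "qd": joint speeds; "joint_efforts": joint torques, N m; "tool_pos": TCP position; "tcp_rot": TCP orientation; "ft_force": force on the tool from outside, world axes, zero at the start; "wrist_torque": the same for the moment, N m; "finger_gap": finger opening in mm.
Only numpy, scipy, OpenCV 4.12 (cv2) and the standard library are available. Lean on these libraries where they do the work, as an engineer would, in place of code of your own. Each camera call takes 0.05 s, during which the arm holds its last target.

## Task

Take the crank of the shaker drum, turn the drum right round at least once to feel where its hidden weight sits, then bring the heavy side straight down and hold it there still by the crank grip. The program finishes while gripping the crank grip: do not let go. Leave everything else on the bench where it is.

Things in the scene. Friction and masses are not known exactly. Their poses are not given: they have to be found in the camera images.
- stand: Dark red bench stand, too heavy to shift: base plate 160 x 145 x 14 mm (y from -45 to +100 mm) and two bearing pillars, 50 mm wide, 195 mm high. Origin on the bench, z up. The shaft runs along the stand's y axis, 170 mm above the bench. The crank is on the -y side, outside the pillar there, whose outer face is at y = -35 mm.
- axis (a point): Fixed point on the shaft's line, 110 mm from the stand's origin along the stand's -y axis, 170 mm above the bench: the centre of the circle that the middle of the crank grip runs on. Its axes are those of the stand.
- drum_middle (a point): Fixed point: middle of the drum on the shaft. The drum is a plain closed steel cylinder, 110 mm across, 70 mm long, between the pillars. Hidden in it is an off-centre weight. Its direction from the shaft, as compared with the crank, differs from case to case and cannot be seen, nor is it in any reading: feel it while cranking slowly (at rest the seals mask it).
- rotor (a joint): Angle of drum, shaft and crank together (rad), counted on over full turns; starts within 0.6 of 0. 0: crank grip straight above the shaft; growing angles carry it from the top towards the stand's +x side, then down: the grip's middle is 45 mm x (sin, cos) of the angle from point axis, along the stand's (x, z). No stop for three turns either way.
- crank_grip (a point): Middle of the crank grip, a black plastic cylinder, 18 mm across, 84 mm long, parallel to the shaft and 45 mm off it, reaching from 68 to 152 mm from the stand's origin towards -y. It spins freely on its pin, so the hand that holds it need not turn with the crank. These axes turn with the crank, which is itself balanced.
- sleeve: The crank grip as a part (origin at its middle). Felt here: the shaft seals drag evenly with 0.28 N m, so the drum stays where it is left and never swings by itself; the weight adds or takes 0.15 to 0.22 N m. So along the way of turning it takes about 6 N, and 3.5 to 5 N more as the heavy side rises past shaft height, as much less as it sinks past shaft height on the other side.
- petri: Bystander, to be left alone: covered glass petri dish, 93 mm across, 16 mm high. Origin at its underside.
- pot: Bystander, to be left alone: small white plastic pot with a white screw cap, 56 mm across, 50 mm high. Origin at its underside.
- wrench: Bystander, to be left alone: steel wrench, 150 mm long, lying flat. Origin at its underside.
- bottle: Bystander, to be left alone: amber bottle, 66 mm across, 150 mm high. Origin at its underside.
- jug: Bystander, to be left alone: white plastic jug with a handle, 100 mm across, 120 mm high. Origin at its underside.
- cell: Bystander, to be left alone: closed steel test cell, 76 mm across, 100 mm high. Origin at its underside.
- brush: Bystander, to be left alone: cleaning brush, 170 mm long, lying flat. Origin at its underside.

How it is judged (in metres and radians):
On the way:
1. the drum has been cranked right round once, either way ((value of joint rotor above 5.5 rad or value of joint rotor below -5.5 rad) and contact force between the fingers and sleeve above 0.5 N).
At the end, for the whole second after the job is handed in: The drum's hidden weight (34 mm off the shaft) hangs below the shaft, within 20 degrees of straight down (11.6 mm sideways); the drum is still (under 0.1 rad/s) and the fingers still grip the crank grip with more than 2 N (x of core_c0 in the frame of stand between -0.0116 and 0.0116 m and z of core_c0 in the frame of stand below 0.17 m and contact force between the fingers and sleeve above 2 N and velocity of joint rotor between -0.1 and 0.1 rad/s); the arm keeps its last pose, push and grip.
It fails at once if a bystander is shifted by more than 30 mm (distance of any of petri, pot, wrench, bottle, jug, cell, brush from where it was at the start of the episode above 0.03 m).
It also fails if it takes over 72 s, if anything falls off the work surface, if the arm or the gripper's body presses on something with over 40 N, if the wrist force passes 120 N, or if a joint passes its speed limit or range.

## Working session

There is one attempt and no reset: what is moved stays moved. The work goes in short steps, Python scripts to look and compute and a shell command to move; the robot and the scene stay as the last step left them, time stands still between calls to the robot, and variables do not carry over. Pictures are saved under pics/ and viewed, and the job is handed in when it is done.

```bash
mkdir -p pics; ls; python3 - <<'E'
from bench import sensors, viewer
import cv2
print(sensors.sense())
for n in ("scene","top"):
    s=viewer.snapshot(n); cv2.imwrite(f"pics/{n}0.png",s["frame"])
    print(n,s["fx"],s["fy"],s["cx"],s["cy"],s["view"].round(3).tolist() if hasattr(s["view"],"round") else s["view"])
E
```

```text
pics
{'time': 0.0, 'joint_pos': array([ 5.87602622e+01,  7.51392256e+00,  8.53299972e+01, -1.21502205e-03,
        8.72597087e+01, -4.89403348e+00]), 'qd': array([ 0.03436026,  0.02522895, -0.06860234,  0.0168489 ,  0.0592696 ,
       -0.02671046]), 'joint_efforts': array([ 2.15331987e-03, -5.69375753e+01, -5.00570655e+01, -3.74956908e-04,
        1.47185469e-02, -9.84151939e-05]), 'tool_pos': array([265.98580941, 537.21673104, 230.24989037]), 'tcp_rot': array([-1.79896646e+02, -7.63176721e-03,  1.53654348e+02]), 'ft_force': array([-0.32558228, -0.30380935, -0.09969513]), 'wrist_torque': array([-0.022511  ,  0.04927746, -0.01839167]), 'finger_gap': 85.16294400615942}
scene 374.628898168875 374.628898168875 312.7186809973949 191.43461404813044 [[-0.525, 0.851, -0.02, 254.262], [0.639, 0.378, -0.67, -301.364], [-0.563, -0.365, -0.742, 1805.357], [0.0, 0.0, 0.0, 1.0]]
top 520.2048663939207 520.2048663939207 320.36606712449606 210.02672373441374 [[-0.035, -0.999, 0.001, 93.994], [-0.979, 0.035, -0.2, 597.528], [0.2, -0.008, -0.98, 1514.052], [0.0, 0.0, 0.0, 1.0]]
```

View pics/scene0.png

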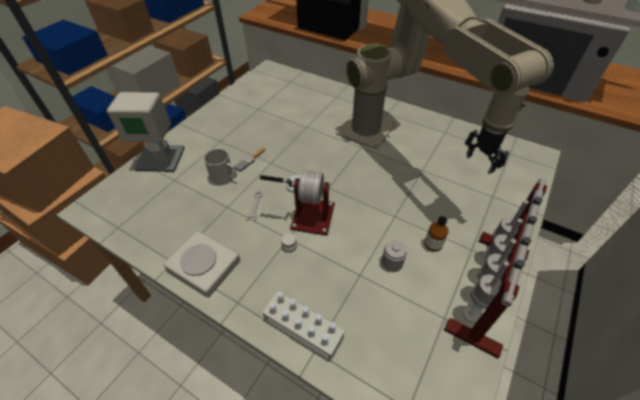

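View pics/top0.png

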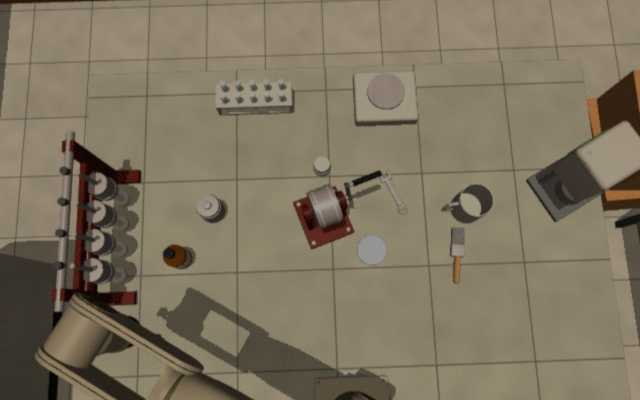

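The crank grip is the black bar at (367,179) in the top picture, the stand is at (325,210). The petri dish is at (372,250), the pot at (322,165) and the wrench at (395,193). I'll enlarge this area.

```bash
cat > h.py <<'E'
import numpy as np
from bench import sensors, viewer
def px(s,u,v,z=None):
    V=np.array(s["view"]); 
    d=s["z_map"][int(round(v)),int(round(u))] if z is None else z
    c=np.array([(u-s["cx"])/s["fx"]*d,(v-s["cy"])/s["fy"]*d,d,1]); return (np.linalg.inv(V)@c)[:3]
def cloud(s):
    V=np.linalg.inv(np.array(s["view"])); d=s["z_map"]
    v,u=np.mgrid[:400,:640]
    P=np.stack([(u-s["cx"])/s["fx"]*d,(v-s["cy"])/s["fy"]*d,d,np.ones_like(d)],-1)
    return (P@V.T)[...,:3]
def proj(s,p):
    c=np.array(s["view"])@np.append(p,1); return s["fx"]*c[0]/c[2]+s["cx"], s["fy"]*c[1]/c[2]+s["cy"]
E
python3 - <<'E'
from h import *; import cv2
s=viewer.snapshot("top"); f=s["frame"]
cv2.imwrite("pics/topcrop.png",cv2.resize(f[150:260,280:420],None,fx=5.7,fy=5.4,interpolation=cv2.INTER_CUBIC))
s2=viewer.snapshot("scene")
cv2.imwrite("pics/scenecrop.png",cv2.resize(s2["frame"][150:250,230:350],None,fx=6,fy=6,interpolation=cv2.INTER_CUBIC))
C=cloud(s); g=f.astype(int)
m=np.zeros((400,640),bool); m[165:195,345:384]=1
m&=(C[...,2]>120)&(C[...,2]<260)
P=C[m]; print(len(P)); 
for (v,u) in np.argwhere(m)[::6]: print(u,v,C[v,u].round(0),f[v,u])
E
```

```text
265
377 171 [675. -87. 211.] [46 53 60]
377 172 [671. -86. 214.] [20 26 23]
373 173 [668. -75. 215.] [32 38 41]
379 173 [668. -92. 215.] [17 15 16]
372 174 [666. -72. 214.] [17 23 25]
378 174 [665. -89. 213.] [2 0 2]
369 175 [663. -64. 213.] [16 18 21]
375 175 [663. -80. 214.] [17 22 22]
381 175 [661. -96. 217.] [52 60 66]
369 176 [659. -63. 217.] [ 9 16 13]
375 176 [658. -80. 219.] [17 18 16]
381 176 [660. -97. 210.] [ 89 101 110]
367 177 [657. -58. 218.] [21 25 23]
373 177 [656. -74. 218.] [13 16 16]
359 178 [657. -36. 207.] [46 57 60]
365 178 [655. -52. 214.] [20 25 22]
371 178 [654. -69. 214.] [18 25 25]
356 179 [654. -28. 210.] [51 59 65]
362 179 [652. -44. 214.] [21 26 25]
368 179 [652. -60. 215.] [15 23 25]
354 180 [650. -22. 214.] [39 49 50]
360 180 [650. -38. 214.] [21 21 26]
366 180 [649. -55. 216.] [21 21 23]
353 181 [647. -19. 216.] [24 27 32]
359 181 [646. -35. 217.] [16 15 16]
365 181 [646. -52. 214.] [47 56 58]
352 182 [644. -16. 217.] [80 89 98]
358 182 [644. -32. 216.] [14 16 13]
364 182 [644. -49. 211.] [ 77  94 102]
350 183 [642. -10. 214.] [108 121 131]
356 183 [642. -27. 214.] [19 15 21]
362 183 [642. -44. 211.] [ 76  93 100]
349 184 [640.  -7. 213.] [ 89  99 106]
355 184 [640. -24. 210.] [19 20 21]
345 185 [637.   4. 215.] [46 50 52]
351 185 [636. -13. 214.] [100 111 122]
357 185 [637. -30. 210.] [ 76  96 103]
350 186 [634. -10. 213.] [ 86 100 108]
346 187 [631.   1. 213.] [44 48 46]
347 188 [628.  -1. 214.] [34 40 42]
348 189 [627.  -4. 209.] [39 40 41]
346 191 [625.   1. 193.] [46 55 58]
348 192 [622.  -5. 194.] [34 38 38]
349 193 [618.  -7. 196.] [39 43 44]
350 194 [618. -11. 186.] [55 64 68]
```

View pics/topcrop.png

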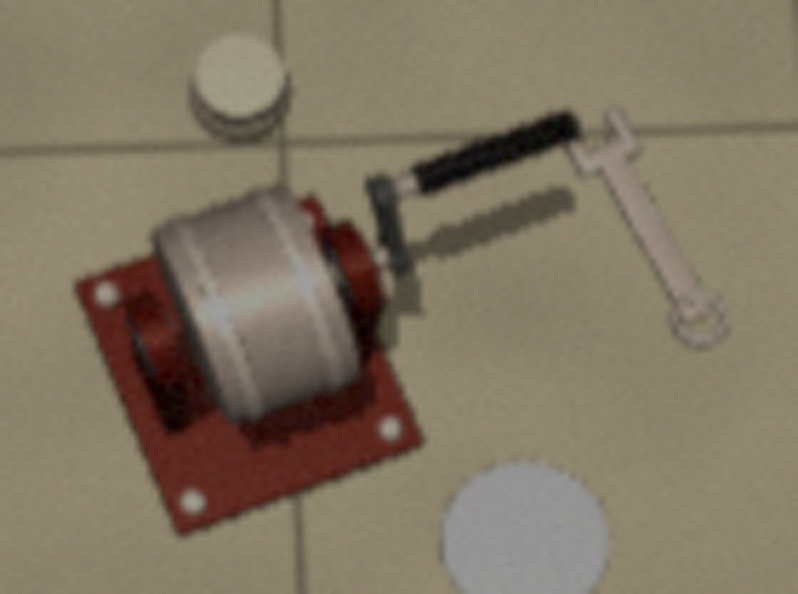

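View pics/scenecrop.png

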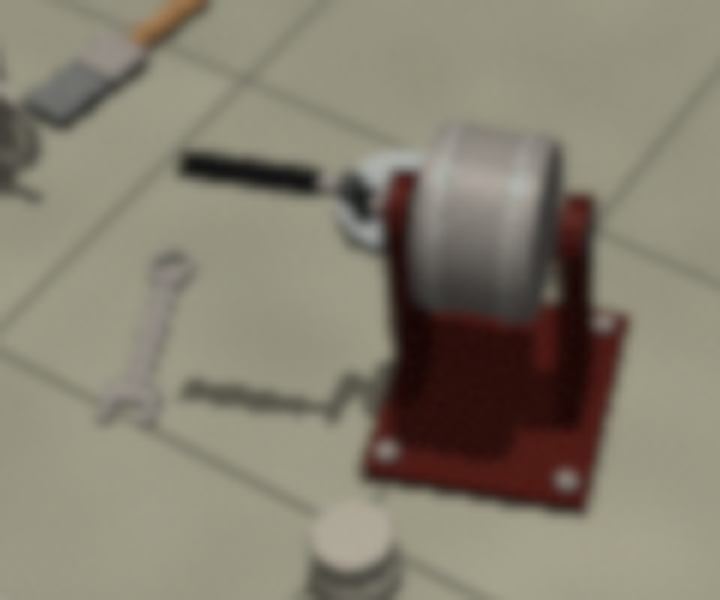

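```bash
python3 - <<'E'
from h import *
from scipy.optimize import least_squares
s=viewer.snapshot("top")
c=lambda u,v:(280+(u+.5)/5.7-.5,150+(v+.5)/5.4-.5)
obs={(-.08,.1):c(75,285),(-.08,.1,0):None}
# crop: image up=+x world ; corners: stand x range +-80, y -45..100
pts=[((-80,100,14),None)]
pl=[c(75,285),c(180,537),c(424,442)]   # far-left(+x,+y), near-left(-x,+y), near-right(-x,-y)
loc=[(80,100,12),(-80,100,10),(-80,-45,10)]
g=[c(413,184),c(578,124)]
sc=viewer.snapshot("scene"); k=lambda u,v:(230+(u+.5)/6-.5,150+(v+.5)/6-.5)
g2=[k(318,181),k(181,164)]
pl2=[k(365,475),k(585,510),k(628,318)]; loc2=[(80,-45,7),(80,100,7),(-80,100,10)]
def res(p,full=False):
    x,y,yaw,a=p; R=np.array([[np.cos(yaw),-np.sin(yaw),0],[np.sin(yaw),np.cos(yaw),0],[0,0,1]])
    r=[]
    W=lambda l:R@np.array(l)+[x,y,0]
    for l,o in zip(loc,pl): r+=list(np.subtract(proj(s,W(l)),o))
    for l,o in zip(loc2,pl2): r+=list(np.subtract(proj(sc,W(l)),o))
    for yy,o,o2 in zip((-68,-152),g,g2):
        l=(45*np.sin(a),yy,170+45*np.cos(a))
        r+=list(np.subtract(proj(s,W(l)),o)); r+=list(np.subtract(proj(sc,W(l)),o2))
    return np.array(r)
for a0 in(.4,-.4):
    q=least_squares(res,[610,40,.3,a0]); print(q.x,q.cost,q.fun.round(1))
x,y,yaw,a=q.x
R=np.array([[np.cos(yaw),-np.sin(yaw),0],[np.sin(yaw),np.cos(yaw),0],[0,0,1]])
print("axis",R@[0,-110,170]+[x,y,0],"grip",R@[45*np.sin(a),-110,170+45*np.cos(a)]+[x,y,0],np.degrees([yaw,a]))
# bystanders tops
for n,(u,v) in dict(pot=(322,165),petri=(372,250),wr1=(386,174),wr2=(403,210),jug=(472,203)).items(): print(n,px(s,u,v).round(0))
E
```

```text
[5.97653053e+02 3.80520578e+01 3.49672667e-01 5.00552314e-01] 2.5059478657847065 [-0.5 -0.2  0.2  0.3  0.8  0.4 -0.9  0.7  0.5  0.8  0.4 -0.2  0.9 -0.
  0.6  0.4 -0.2  0.1  0.2  0.1]
[5.97653049e+02 3.80520559e+01 3.49672651e-01 5.00552619e-01] 2.5059478657944125 [-0.5 -0.2  0.2  0.3  0.8  0.4 -0.9  0.7  0.5  0.8  0.4 -0.2  0.9 -0.
  0.6  0.4 -0.2  0.1  0.2  0.1]
axis [635.33798011 -65.29128413 170.        ] grip [655.6270676  -57.89271474 209.47928697] [20.03476713 28.6795525 ]
pot [746.  63.  45.]
petri [479. -81.  15.]
wr1 [ 723. -141.    0.]
wr2 [ 605. -189.   -8.]
jug [ 618. -406.    1.]
```

The fit across both cameras holds within 1 px: stand yaw is 20°, the axis point is near (635,-65,170), and the rotor sits at about +0.50 rad. I'll move above the grip.

```bash
python3 -m pendant '[0,-20,25,0,85, 0,-30,25,0,85, 15,-35,10,-0.06,85, 18,-35,8,-0.07,85, 20,-35,0,-0.08,85, 20,-35,0,-0.08,85, 20,-35,0,-0.08,85, 20,-35,0,-0.08,85, 20,-35,0,-0.08,85, 20,-35,0,-0.08,85, 20,-35,0,-0.08,85, 20,-35,0,-0.08,85]' 60
```

```text
time: 1.3
tool_pos: [457.4, 126.0, 300.6]
tcp_rot: [179.9, -0.1, 108.4]
ft_force: [0.5, 0.6, -0.4]
finger_gap: 85.0
```

```bash
python3 -m pendant '[28,-26,0,0.004,85, 28,-26,0,0.004,85, 28,-26,0,0.004,85, 28,-26,0,0.004,85, 28,-26,0,0.004,85, 28,-26,0,0.004,85, 20,-20,0,0,85, 6,-6,0,0,85,0,0,0,0,85,0,0,0,0,85]'
python3 - <<'E'
from h import *; import cv2
s=viewer.snapshot("wrist"); cv2.imwrite("pics/w1.png",s["frame"])
s=viewer.snapshot("scene"); cv2.imwrite("pics/s1.png",cv2.resize(s["frame"][60:260,200:440],None,fx=3.3,fy=3))
E
```

```text
time: 2.13
tool_pos: [660.9, -77.5, 298.0]
tcp_rot: [179.8, -0.0, 108.9]
ft_force: [-0.0, 0.2, 0.1]
finger_gap: 84.9
```

View pics/w1.png

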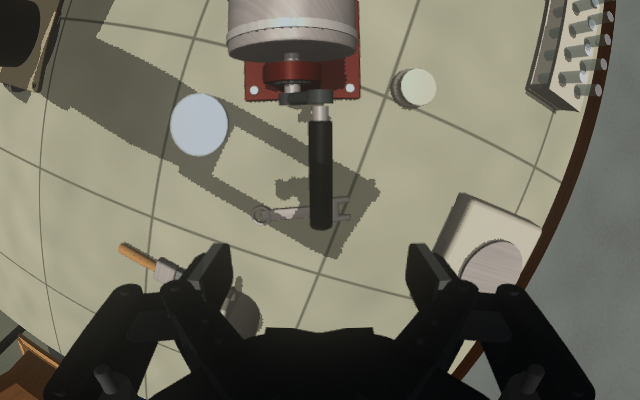

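View pics/s1.png

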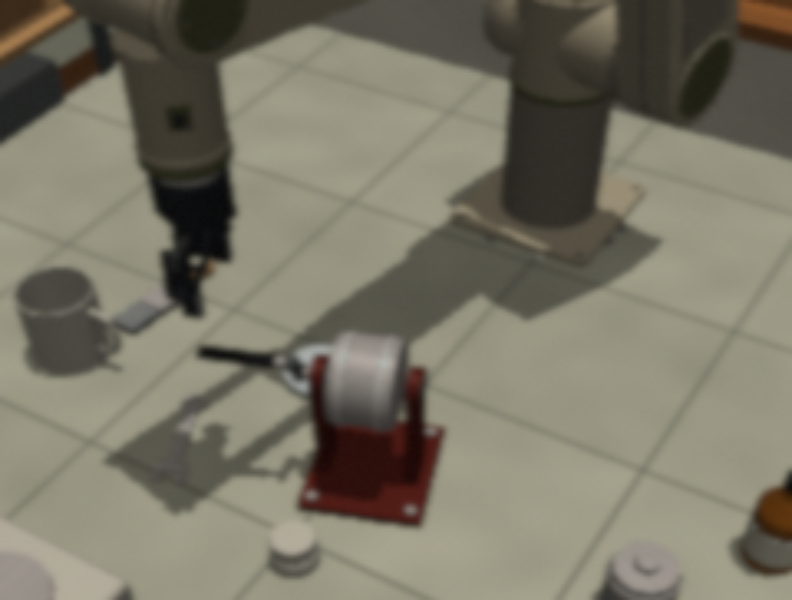

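The grip lies vertical in the wrist picture from (320,120) to (320,228), so the jaws are square to it. Next I'll check with the fisheye calibration where the camera sits and where the grip is.

```bash
python3 - <<'E'
from h import *; import cv2
s=viewer.snapshot("wrist"); V=np.array(s["view"]); I=np.linalg.inv(V); print("cam",I[:3,3].round(1),"axis",I[:3,2].round(3), sensors.sense()["tool_pos"])
def ray(u,v):
    dx,dy=(u-s["cx"])/s["fx"],(v-s["cy"])/s["fy"]; t=np.hypot(dx,dy)
    k=np.sin(t)/t; return I[:3,:3]@np.array([dx*k,dy*k,np.cos(t)])
def at(u,v,z):
    r=ray(u,v); o=I[:3,3]; return o+r*(z-o[2])/r[2]
A=at(320,121,209.5);B=at(320.5,229,205);print(A,B,np.hypot(*(B-A)[:2]),np.degrees(np.arctan2((B-A)[0],-(B-A)[1])))
for u,v in((320,121),(320,170),(320,215)):
    d=s["z_map"][v,u]; 
    r=ray(u,v); c=V[:3,:3]@r; print((I[:3,3]+r*d/c[2]).round(1))
E
```

```text
cam [637.4 -11.4 440.7] axis [ 0.092 -0.259 -0.961] [660.36797862 -76.10737365 298.82718598]
[641.86082618 -19.2971665  209.5       ] [ 670.59290038 -101.66752834  205.        ] 87.23765584764212 19.229572911983716
[641.8 -19.1 214.2]
[653.4 -53.1 217.1]
[664.8 -86.4 216.6]
```

```bash
python3 -m pendant '[-2,10,-25,0.014,85, 0,0,-30,0,85, 0,0,-30,0,85, 0,0,-16,0,85, 0,0,-6,0,85, 0,0,-2,0,85, 0,0,0,0,85]'
```

```text
time: 2.87
tool_pos: [656.3, -57.6, 193.9]
tcp_rot: [179.2, 0.2, 110.3]
ft_force: [-0.8, 0.4, 0.4]
finger_gap: 85.2
```

```bash
python3 -m pendant '[2,-8,-5,-0.008,85, 0,0,0,0,85, 0,0,0,0,85]'; python3 -c "
from h import *; import cv2
s=viewer.snapshot('wrist'); cv2.imwrite('pics/w2.png',s['frame'])
for i in range(2): print(sensors.sense()['tool_pos'])"
```

```text
time: 3.12
tool_pos: [660.2, -65.8, 193.3]
tcp_rot: [178.9, 0.4, 109.9]
ft_force: [0.5, -0.2, 0.2]
finger_gap: 84.9
[660.22046201 -66.03977893 193.26403942]
[660.22046201 -66.03977893 193.26403942]
```

View pics/w2.png

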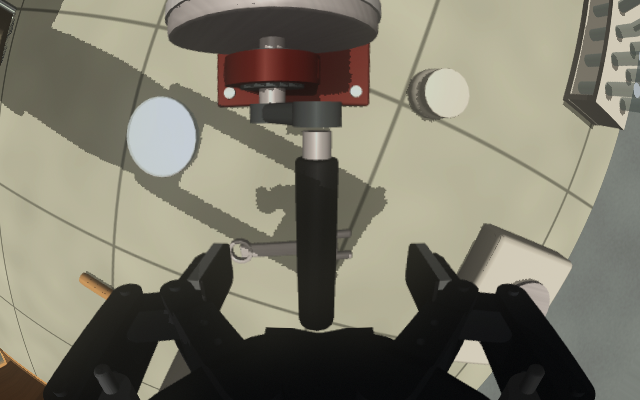

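The grip is centred between the pads (pads at x=218 and 416, grip at 316). I'll go down a little and close.

```bash
python3 -m pendant '[0,0,-5,0,85, 0,0,0,0,40, 0,0,0,0,25, 0,0,0,0,15, 0,0,0,0,12, 0,0,0,0,10, 0,0,0,0,10, 0,0,0,0,10]' 60;  python3 -c "
from h import *; import cv2
s=viewer.snapshot('wrist'); cv2.imwrite('pics/w3.png',s['frame'])
print(sensors.sense())"
```

```text
time: 3.83
tool_pos: [661.4, -66.9, 189.9]
tcp_rot: [178.8, 0.5, 109.8]
ft_force: [-0.2, 0.5, -0.4]
finger_gap: 16.2
{'time': 3.8833, 'joint_pos': array([-10.29261514,  17.26789492,  78.39697393,   0.18197061,
        83.00387157, -30.13963968]), 'qd': array([-0.04466712,  0.00027755,  0.04653693, -0.08011683,  0.04982154,
        0.05457825]), 'joint_efforts': array([ 2.61090780e-01, -6.54515505e+01, -4.99573660e+01,  1.52447331e-01,
       -2.86591575e-01, -3.16026562e-02]), 'tool_pos': array([661.3461609 , -66.89275197, 189.93888192]), 'tcp_rot': array([178.75778534,   0.51176657, 109.82141049]), 'ft_force': array([-0.94857419, -0.7544943 , -0.14095975]), 'wrist_torque': array([-0.03475277,  0.07583082, -0.03274475]), 'finger_gap': 16.056875964079616}
```

View pics/w3.png

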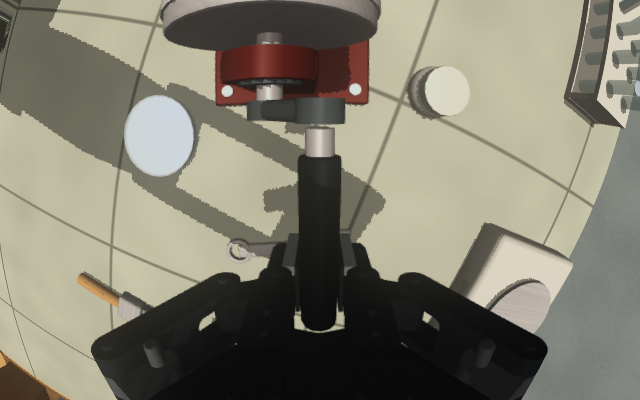

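Gripped, gap about 16 mm. Now a helper that gives the angle, the felt torque and the suggested shifts.

```bash
cat > st.py <<'E'
import sys,json,os
from h import *
st=sensors.sense(); p=st["tool_pos"]; y=np.radians(20.0)
ax=np.array([635.3,-65.3,170.]); X=np.array([np.cos(y),np.sin(y),0]); Yn=np.array([np.sin(y),-np.cos(y),0])
d=p+[0,0,19]-ax; sx=d@X; sz=d[2]; a=np.arctan2(sx,sz); F=st["ft_force"]
L=json.load(open("log.json")) if os.path.exists("log.json") else []
if L: a+=2*np.pi*round((L[-1]["a"]-a)/(2*np.pi))
t=X*np.cos(a)+np.array([0,0,-np.sin(a)]); n=X*np.sin(a)+np.array([0,0,np.cos(a)])
L.append(dict(t=st["time"],a=a,sx=sx,sz=sz,Ft=F@t,Fr=F@n,Fy=F@Yn)); json.dump(L,open("log.json","w"))
print("t %.2f a %.3f r %.1f out %.1f push_t %.1f rad %.1f ax %.1f gap %.1f rot %s"%(st["time"],a,np.hypot(sx,sz),d@Yn,-F@t,F@n,F@Yn,st["finger_gap"],st["tcp_rot"].round(1)))
step=float(sys.argv[1]) if len(sys.argv)>1 else .2
k=int(sys.argv[2]) if len(sys.argv)>2 else 4
c=np.array([sx,sz]); r=45
for i in range(1,k+1):
    b=a+step*i; q=r*np.array([np.sin(b),np.cos(b)]); e=q-c; c=q
    w=X*e[0]; print("  %.3f: [%.1f,%.1f,%.1f]"%(b,w[0],w[1],e[1]))
E
python3 st.py .2 4
```

```text
t 3.88 a 0.551 r 45.7 out 10.4 push_t 0.9 rad -0.7 ax 0.4 gap 16.1 rot [178.8   0.5 109.8]
  0.751: [6.4,2.3,-6.0]
  0.951: [5.6,2.0,-6.8]
  1.151: [4.2,1.5,-7.8]
  1.351: [2.7,1.0,-8.5]
```

```bash
python3 -m pendant '[6.5,2.4,-6,0,10, 5.6,2,-6.8,0,10, 4.2,1.5,-7.8,0,10]' && python3 st.py .2 4
```

```text
time: 4.13
tool_pos: [676.5, -61.4, 170.7]
tcp_rot: [178.9, 0.5, 109.8]
ft_force: [-8.2, -1.8, 4.5]
finger_gap: 16.2
t 4.13 a 1.113 r 44.7 out 10.5 push_t 7.7 rad -5.4 ax -1.1 gap 16.2 rot [178.9   0.5 109.8]
  1.313: [3.2,1.2,-8.3]
  1.513: [1.3,0.5,-8.9]
  1.713: [-0.4,-0.1,-9.0]
  1.913: [-2.0,-0.7,-8.7]
```

```bash
python3 -m pendant '[3.2,1.2,-8.3,0,10, 1.3,0.5,-8.9,0,10]' >/dev/null&& python3 st.py .2 3
```

```text
t 4.30 a 1.521 r 43.9 out 10.5 push_t 7.8 rad -10.3 ax -0.8 gap 16.1 rot [179.1   0.5 109.8]
  1.721: [0.6,0.2,-8.9]
  1.921: [-2.1,-0.8,-8.7]
  2.121: [-3.7,-1.3,-8.1]
```

```bash
python3 -m pendant '[0.6,0.2,-8.9,0,10, -2,-0.7,-8.7,0,10]' >/dev/null&& python3 st.py .2 3
```

```text
t 4.47 a 1.930 r 43.4 out 10.5 push_t 9.5 rad -14.7 ax -2.9 gap 16.3 rot [179.4   0.5 109.8]
  2.130: [-2.3,-0.8,-8.6]
  2.330: [-5.2,-1.9,-7.1]
  2.530: [-6.4,-2.3,-5.9]
```

```bash
sed -i 's/; r=45$/; r=np.hypot(sx,sz)+(F@n)*0.03/' st.py; python3 -m pendant '[-3.2,-1.2,-7.6,0,10, -4.8,-1.7,-6.8,0,10]' >/dev/null&& python3 st.py .2 3
```

```text
t 4.63 a 2.258 r 43.1 out 10.5 push_t 10.7 rad -7.4 ax -3.4 gap 16.3 rot [179.3   0.5 109.8]
  2.458: [-5.9,-2.1,-5.9]
  2.658: [-6.7,-2.4,-4.7]
  2.858: [-7.5,-2.7,-3.2]
```

```bash
python3 -m pendant '[-5.9,-2.1,-5.9,0,10, -6.8,-2.5,-4.7,0,10]' >/dev/null&& python3 st.py .2 3
```

```text
t 4.80 a 2.504 r 42.8 out 10.5 push_t 10.7 rad 11.0 ax 0.4 gap 16.1 rot [178.6   0.7 109.8]
  2.704: [-6.8,-2.5,-4.7]
  2.904: [-7.6,-2.8,-2.9]
  3.104: [-8.0,-2.9,-1.2]
```

```bash
python3 -m pendant '[-7,-2.5,-5.6,0,10, -8,-2.9,-3.6,0,10]' >/dev/null&& python3 st.py .2 3; python3 -c "
import json,numpy as np
from scipy.optimize import least_squares
L=json.load(open('log.json'));P=np.array([[l['sx'],l['sz']] for l in L])
print(least_squares(lambda c:np.hypot(*(P-c).T)-45,[0,0]).x)"
```

```text
t 4.97 a 2.748 r 42.9 out 10.5 push_t 11.9 rad 13.5 ax 1.4 gap 16.2 rot [177.7   0.8 109.9]
  2.948: [-7.6,-2.8,-2.9]
  3.148: [-8.1,-2.9,-0.8]
  3.348: [-8.1,-2.9,0.9]
[-1.15600279  1.69982721]
```

```bash
sed -i 's/^d=p+/ax=ax-1.16*X+[0,0,1.7]\nd=p+/; s/; r=np.hypot.*$/; r=45/' st.py; python3 st.py .25 3
```

```text
t 4.97 a 2.739 r 44.9 out 10.5 push_t 11.8 rad 13.6 ax 1.4 gap 16.2 rot [177.7   0.8 109.9]
  2.989: [-10.1,-3.7,-3.1]
  3.239: [-10.5,-3.8,-0.3]
  3.489: [-10.3,-3.7,2.5]
```

```bash
python3 -m pendant '[-10,-3.7,-3.4,0,10, -10.5,-3.8,-0.3,0,10]' >/dev/null&& python3 st.py .25 3
```

```text
t 5.13 a 3.110 r 44.9 out 10.3 push_t 11.3 rad 13.0 ax 4.6 gap 16.1 rot [177.   1. 110.]
  3.360: [-10.5,-3.8,0.9]
  3.610: [-9.9,-3.6,3.8]
  3.860: [-8.7,-3.2,6.3]
```

```bash
python3 -m pendant '[-10.5,-3.8,0.6,0,10, -10,-3.6,3.6,0,10]' >/dev/null&& python3 st.py .25 3
```

```text
t 5.30 a 3.530 r 44.8 out 10.2 push_t 10.7 rad 0.5 ax 1.5 gap 16.1 rot [176.5   1.1 110. ]
  3.780: [-9.2,-3.4,5.4]
  4.030: [-7.6,-2.8,7.8]
  4.280: [-5.6,-2.0,9.5]
```

```bash
python3 -m pendant '[-9.2,-3.4,5.4,0,10, -7.6,-2.8,7.8,0,10]' >/dev/null&& python3 st.py .25 3
```

```text
t 5.47 a 3.984 r 44.5 out 10.1 push_t 9.6 rad -1.9 ax 2.4 gap 15.8 rot [176.2   1.1 110. ]
  4.234: [-6.3,-2.3,8.9]
  4.484: [-3.7,-1.3,10.5]
  4.734: [-1.1,-0.4,11.2]
```

```bash
python3 -c "
from h import *; import cv2
s=viewer.snapshot('wrist'); cv2.imwrite('pics/w4.png',s['frame'])
s=viewer.snapshot('scene'); cv2.imwrite('pics/s4.png',cv2.resize(s['frame'][110:250,210:390],None,fx=4,fy=4))"
```

```text
(no output)
```

View pics/w4.png

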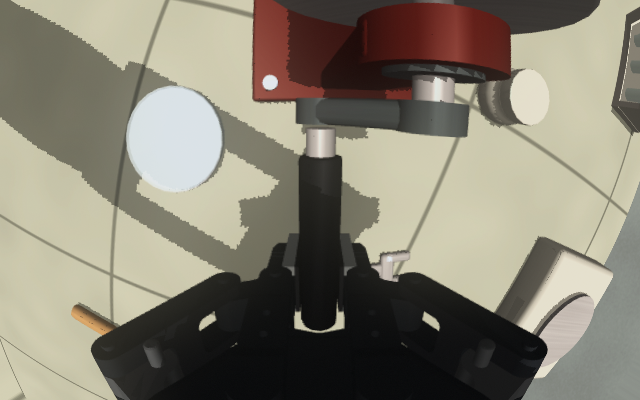

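View pics/s4.png

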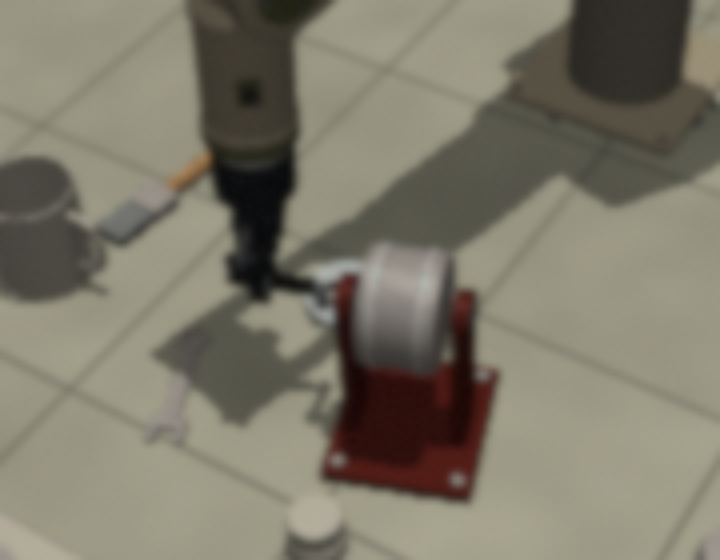

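The wrist view shows the grip still centred in the pads (320,240), with the crank past the bottom on the left side. Going on.

```bash
python3 -m pendant '[-6.3,-2.3,8.9,0,10, -3.7,-1.3,10.5,0,10]' >/dev/null&& python3 st.py .25 3
```

```text
t 5.73 a 4.462 r 44.4 out 10.0 push_t 8.3 rad -5.3 ax 2.4 gap 16.2 rot [176.1   1.1 110. ]
  4.712: [-1.9,-0.7,11.0]
  4.962: [1.3,0.5,11.1]
  5.212: [3.9,1.4,10.4]
```

```bash
python3 -m pendant '[-1.7,-0.6,11,0,10, 1.5,0.5,11.1,0,10]' >/dev/null&& python3 st.py .25 3
```

```text
t 5.90 a 4.927 r 44.4 out 10.0 push_t 7.3 rad -4.0 ax 2.4 gap 16.3 rot [176.2   1.  109.9]
  5.177: [2.9,1.1,10.7]
  5.427: [5.9,2.1,9.3]
  5.677: [7.8,2.9,7.5]
```

```bash
python3 -m pendant '[2.9,1.1,10.7,0,10, 5.9,2.1,9.3,0,10]' >/dev/null&& python3 st.py .25 3
```

```text
t 6.07 a 5.420 r 44.6 out 10.0 push_t 5.2 rad -8.0 ax 2.7 gap 16.1 rot [176.3   1.  109.9]
  5.670: [7.5,2.7,7.8]
  5.920: [9.3,3.4,5.3]
  6.170: [10.2,3.7,2.6]
```

```bash
python3 -m pendant '[7.4,2.7,7.6,0,10, 9.3,3.4,5.1,0,10]' >/dev/null&& python3 st.py .25 3
```

```text
t 6.23 a 5.919 r 44.8 out 10.2 push_t 4.3 rad -6.8 ax 1.9 gap 16.4 rot [176.4   1.  109.9]
  6.169: [10.2,3.7,2.8]
  6.419: [10.5,3.8,-0.1]
  6.669: [10.2,3.7,-2.9]
```

```bash
python3 -m pendant '[10.2,3.7,2.6,0,10, 10.5,3.8,-0.2,0,10]' >/dev/null&& python3 st.py .25 3
```

```text
t 6.40 a 6.424 r 45.2 out 10.4 push_t 2.4 rad -8.0 ax 1.2 gap 16.1 rot [176.6   1.  109.8]
  6.674: [10.1,3.7,-3.1]
  6.924: [9.2,3.3,-5.5]
  7.174: [7.6,2.8,-7.8]
```

```bash
python3 -m pendant '[10.1,3.7,-3.1,0,10, 9.2,3.3,-5.5,0,10]' >/dev/null&& python3 st.py .25 3
```

```text
t 6.57 a 6.923 r 45.4 out 10.5 push_t 4.0 rad -8.0 ax 1.0 gap 16.1 rot [176.9   1.  109.8]
  7.173: [7.4,2.7,-8.1]
  7.423: [5.6,2.0,-9.5]
  7.673: [3.2,1.2,-10.7]
```

```bash
python3 -m pendant '[7.4,2.7,-8.1,0,10, 5.5,2,-9.5,0,10]' >/dev/null&& python3 st.py .25 3; cat > fit.py <<'E'
import json,numpy as np,sys
L=json.load(open('log.json'))[1:]
a=np.array([l['a'] for l in L]);F=-np.array([l['Ft'] for l in L])
d=np.sign(np.gradient(a)); d[d==0]=1
M=np.c_[d,np.sin(a),np.cos(a)]
c,*_=np.linalg.lstsq(M,F,rcond=None); print(c, "rms",np.std(F-M@c))
# F= T0 d - G sin(a+del)
G=np.hypot(c[1],c[2]); de=np.arctan2(-c[2],-c[1]); print("G",G,"delta",de,"target a",(np.pi-de)%(2*np.pi)); print((F-M@c).round(1))
E
python3 fit.py
```

```text
t 6.73 a 7.415 r 45.6 out 10.6 push_t 7.0 rad -8.7 ax -0.5 gap 16.1 rot [177.1   1.  109.8]
  7.665: [2.8,1.0,-10.9]
  7.915: [0.7,0.2,-11.2]
  8.165: [-2.0,-0.7,-11.0]
[ 7.72151762  0.46422801 -3.90726034] rms 0.640411137754755
G 3.9347415465371394 delta 1.6890535988668223 target a 1.4525390547229708
[ 1.3 -0.2 -0.1  0.1 -0.4  0.4  0.3 -0.4 -0.5 -0.4  0.   0.9  0.3  0.4
 -1.5 -0.8  0.5]
```

The first turn puts the weight down at a≈1.45 (or 7.74). I'll refine the circle centre and turn backwards as a check, to cancel any bias.

```bash
python3 -c "
import json,numpy as np
from scipy.optimize import least_squares
L=json.load(open('log.json'))[8:];P=np.array([[l['sx'],l['sz']] for l in L])
q=least_squares(lambda c:np.hypot(*(P-c[:2]).T)-c[2],[0,0,45]);print(q.x,q.fun.round(1))"
python3 -m pendant '[2.8,1,-10.9,0,10, 0.5,0.2,-11.2,0,10]' >/dev/null&& python3 st.py -.25 3;python3 fit.py
```

```text
[ 0.62130694  0.05918953 45.00708985] [-0.1  0.1  0.  -0.  -0.1 -0.  -0.   0.   0.  -0. ]
t 6.90 a 7.888 r 45.6 out 10.7 push_t 8.0 rad -12.7 ax -1.1 gap 16.1 rot [177.2   1.  109.9]
  7.638: [-1.6,-0.6,11.2]
  7.388: [-3.5,-1.3,10.6]
  7.138: [-5.9,-2.1,9.3]
[ 7.70905362  0.434732   -3.91086674] rms 0.6263088651377123
G 3.9349549596813045 delta 1.681501854207395 target a 1.4600907993823982
[ 1.3 -0.1 -0.   0.2 -0.4  0.4  0.3 -0.4 -0.5 -0.4  0.   0.8  0.3  0.4
 -1.5 -0.8  0.5 -0.3]
```

```bash
sed -i 's/ax-1.16\*X/ax-0.54*X/' st.py; sed -i 's/d=np.sign.*/d=np.sign(np.diff(np.r_[0,a]))/' fit.py
python3 -m pendant '[-1.2,-0.4,11.2,0,10, -3.3,-1.2,10.6,0,10]' >/dev/null&& python3 st.py -.25 3
```

```text
t 7.07 a 7.501 r 44.8 out 10.7 push_t -7.7 rad 3.0 ax 2.3 gap 16.0 rot [177.2   1.  109.9]
  7.251: [-4.7,-1.7,10.0]
  7.001: [-7.0,-2.6,8.4]
  6.751: [-8.7,-3.2,6.3]
```

```bash
python3 -m pendant '[-4.7,-1.7,10,0,10, -7,-2.6,8.4,0,10]' >/dev/null&& python3 st.py -.25 3
```

```text
t 7.23 a 7.040 r 44.9 out 10.5 push_t -9.5 rad -5.3 ax 2.4 gap 15.8 rot [177.3   0.9 109.9]
  6.790: [-8.5,-3.1,6.7]
  6.540: [-9.8,-3.6,4.2]
  6.290: [-10.5,-3.8,1.5]
```

```bash
python3 -m pendant '[-8.5,-3.1,6.5,0,10, -9.8,-3.6,4.2,0,10]' >/dev/null&& python3 st.py -.25 3
```

```text
t 7.40 a 6.572 r 45.1 out 10.4 push_t -11.4 rad -11.0 ax 3.7 gap 15.8 rot [177.2   0.9 109.9]
  6.322: [-10.4,-3.8,1.8]
  6.072: [-10.5,-3.8,-1.0]
  5.822: [-10.0,-3.6,-3.7]
```

```bash
python3 -m pendant '[-10.4,-3.8,1.4,0,10, -10.5,-3.8,-1.2,0,10]' >/dev/null&& python3 st.py -.25 3
```

```text
t 7.57 a 6.143 r 45.2 out 10.3 push_t -11.9 rad -11.7 ax 2.6 gap 15.8 rot [176.8   1.  110. ]
  5.893: [-10.2,-3.7,-3.1]
  5.643: [-9.2,-3.3,-5.5]
  5.393: [-7.6,-2.8,-7.8]
```

```bash
python3 -m pendant '[-10.1,-3.7,-3.3,0,10, -9.1,-3.3,-5.8,0,10]' >/dev/null&& python3 st.py -.25 3
```

```text
t 7.73 a 5.775 r 44.9 out 10.3 push_t -12.0 rad -0.9 ax -1.5 gap 16.3 rot [176.1   1.1 110. ]
  5.525: [-8.5,-3.1,-6.6]
  5.275: [-6.7,-2.4,-8.7]
  5.025: [-4.5,-1.6,-10.2]
```

```bash
python3 -m pendant '[-8.6,-3.1,-6.8,0,10, -6.8,-2.5,-8.8,0,10]' >/dev/null&& python3 st.py -.25 3
```

```text
t 7.90 a 5.460 r 44.4 out 10.3 push_t -10.7 rad 12.8 ax -4.8 gap 15.9 rot [175.2   1.3 110.1]
  5.210: [-6.5,-2.4,-8.7]
  4.960: [-3.8,-1.4,-10.4]
  4.710: [-1.3,-0.5,-11.1]
```

```bash
python3 -m pendant '[-6.9,-2.5,-8.7,0,10, -4.2,-1.5,-10.4,0,10]' >/dev/null&& python3 st.py -.25 3
```

```text
t 8.07 a 5.149 r 44.1 out 10.3 push_t -9.8 rad 19.0 ax -5.7 gap 15.8 rot [174.6   1.5 110.2]
  4.899: [-4.0,-1.5,-10.3]
  4.649: [-0.7,-0.2,-11.2]
  4.399: [2.0,0.7,-11.0]
```

```bash
python3 -m pendant '[-4.6,-1.7,-10.3,0,10, -1.2,-0.4,-11.2,0,10]' >/dev/null&& python3 st.py -.25 3
```

```text
t 8.23 a 4.788 r 44.0 out 10.2 push_t -8.7 rad 12.3 ax -2.9 gap 16.2 rot [174.2   1.6 110.2]
  4.538: [-0.4,-0.2,-11.1]
  4.288: [3.1,1.1,-10.7]
  4.038: [5.5,2.0,-9.6]
```

```bash
python3 -m pendant '[-0.8,-0.3,-11.1,0,10, 2.8,1,-10.7,0,10]' >/dev/null&& python3 st.py -.25 3
```

```text
t 8.40 a 4.369 r 44.2 out 10.3 push_t -6.9 rad 6.1 ax -1.0 gap 16.0 rot [174.2   1.7 110.2]
  4.119: [4.0,1.5,-10.3]
  3.869: [6.9,2.5,-8.5]
  3.619: [8.7,3.2,-6.4]
```

```bash
python3 -m pendant '[4,1.5,-10.3,0,10, 6.9,2.5,-8.5,0,10]' >/dev/null&& python3 st.py -.25 3
```

```text
t 8.57 a 3.904 r 44.4 out 10.3 push_t -5.5 rad 1.9 ax -0.4 gap 16.1 rot [174.3   1.7 110.2]
  3.654: [8.1,2.9,-7.1]
  3.404: [9.8,3.6,-4.2]
  3.154: [10.4,3.8,-1.5]
```

```bash
python3 -m pendant '[8.1,2.9,-7.1,0,10, 9.8,3.6,-4.2,0,10]' >/dev/null&& python3 st.py -.25 3
```

```text
t 8.73 a 3.416 r 44.8 out 10.5 push_t -4.7 rad -1.8 ax 1.3 gap 16.3 rot [174.4   1.7 110.1]
  3.166: [10.4,3.8,-1.8]
  2.916: [10.5,3.8,1.1]
  2.666: [9.9,3.6,3.9]
```

```bash
python3 -m pendant '[10.4,3.8,-1.8,0,10, 10.5,3.8,1.1,0,10]' >/dev/null&& python3 st.py -.25 3
```

```text
t 8.90 a 2.926 r 45.3 out 10.6 push_t -4.5 rad -7.5 ax 0.8 gap 16.2 rot [174.6   1.6 110.1]
  2.676: [9.9,3.6,4.0]
  2.426: [8.8,3.2,6.2]
  2.176: [7.0,2.6,8.4]
```

```bash
python3 -m pendant '[9.9,3.6,4.1,0,10, 8.7,3.2,6.3,0,10]' >/dev/null&& python3 st.py -.25 3
```

```text
t 9.07 a 2.452 r 45.4 out 10.7 push_t -3.4 rad -3.7 ax 3.0 gap 15.9 rot [174.9   1.6 110. ]
  2.202: [7.0,2.5,8.5]
  1.952: [5.1,1.9,9.8]
  1.702: [2.7,1.0,10.9]
```

```bash
python3 -m pendant '[7,2.5,8.5,0,10, 5.1,1.9,9.8,0,10]' >/dev/null&& python3 st.py -.25 3; python3 fit.py
```

```text
t 9.23 a 1.987 r 45.4 out 10.8 push_t -5.2 rad -2.2 ax 2.8 gap 15.9 rot [175.2   1.5 110. ]
  1.737: [2.6,1.0,10.9]
  1.487: [0.4,0.2,11.2]
  1.237: [-2.2,-0.8,11.0]
[ 7.08267883  1.12961774 -4.78047332] rms 2.6451973301700016
G 4.912123922545793 delta 1.8028382879707765 target a 1.3387543656190166
[ 1.7 -0.1 -0.4 -0.3 -0.9  0.  14.  -0.6 -0.4  0.2  1.1  2.3  2.   2.1
 -0.1  0.1  0.9 -0.4 -0.   0.2 -0.   0.1 -0.2  0.5  0.4 -0.2 -0.3 -1.1
 -1.9 -2.3 -0.7 -1.1]
```

```bash
sed -i "s/\[1:\]$/[1:]; del L[6]/" fit.py; python3 fit.py; python3 - <<'E'
import json,numpy as np
L=json.load(open('log.json'))[1:]; del L[6]
a=np.array([l['a'] for l in L]);F=-np.array([l['Ft'] for l in L]);R=np.array([l['Fr'] for l in L]);d=np.sign(np.diff(np.r_[0,a]))
for s in (1,-1,0):
    m=(d==s)|(s==0)
    for rad in (0,1):
        M=np.c_[d,np.sin(a),np.cos(a)]
        if rad: M=np.c_[M,R]
        c=np.linalg.lstsq(M[m],F[m],rcond=None)[0]
        print(s,rad,c.round(2),"target",((np.pi-np.arctan2(-c[2],-c[1]))%6.2832).round(3),np.std(F[m]-M[m]@c).round(2))
E
```

```text
[ 7.66409163  0.65716914 -3.85991871] rms 0.5813681319205264
G 3.915462132005088 delta 1.7394339789492457 target a 1.4021586746405474
[ 1.2 -0.3 -0.2  0.1 -0.4  0.5 -0.3 -0.3 -0.1  0.3  1.1  0.5  0.5 -1.6
 -0.9  0.3 -0.5  0.7  0.5 -0.2 -0.3 -0.7  0.1  0.1 -0.1  0.1 -0.1 -0.6
 -0.7  0.9  0.3]
1 0 [ 7.69  0.43 -3.87] target 1.461 0.64
1 1 [ 7.69  0.43 -3.88 -0.  ] target 1.461 0.64
-1 0 [ 7.65  0.96 -3.83] target 1.324 0.42
-1 1 [ 7.65  1.28 -3.82  0.04] target 1.246 0.31
0 0 [ 7.66  0.66 -3.86] target 1.402 0.58
0 1 [ 7.68  0.7  -3.82  0.01] target 1.389 0.58
```

Forward gives 1.46, backward 1.32, and all samples together 1.40 rad. That agrees well within the 0.35 rad tolerance. I'll go to 1.40.

```bash
python3 -m pendant '[2.6,1,10.9,0,10, 0.4,0.2,11.2,0,10, 0,0,0,0,10, 0,0,0,0,10, 0,0,0,0,10]' && python3 st.py -.1 3
```

```text
time: 9.65
tool_pos: [680.7, -60.3, 159.0]
tcp_rot: [175.5, 1.5, 110.0]
ft_force: [2.1, -1.8, -6.4]
finger_gap: 16.2
t 9.65 a 1.432 r 45.4 out 10.8 push_t -6.5 rad 0.5 ax 2.4 gap 16.2 rot [175.5   1.5 110. ]
  1.332: [-1.2,-0.4,4.4]
  1.232: [-1.2,-0.4,4.3]
  1.132: [-1.6,-0.6,4.2]
```

```bash
python3 -m pendant '[0,0,0,0,10,0,0,0,0,10,0,0,0,0,10,0,0,0,0,10,0,0,0,0,10,0,0,0,0,10]' >/dev/null && python3 st.py -.1 1; python3 -c "
from h import *; import cv2
s=viewer.snapshot('wrist'); cv2.imwrite('pics/w5.png',s['frame'])
s=viewer.snapshot('top'); cv2.imwrite('pics/t5.png',s['frame']); print(sensors.sense()['qd'].round(2))"
```

```text
t 10.15 a 1.434 r 45.4 out 10.8 push_t -4.3 rad 0.1 ax 0.7 gap 16.4 rot [175.4   1.5 110. ]
  1.334: [-1.1,-0.4,4.4]
[ 0.03  0.01 -0.05 -0.03 -0.   -0.08]
```

View pics/w5.png

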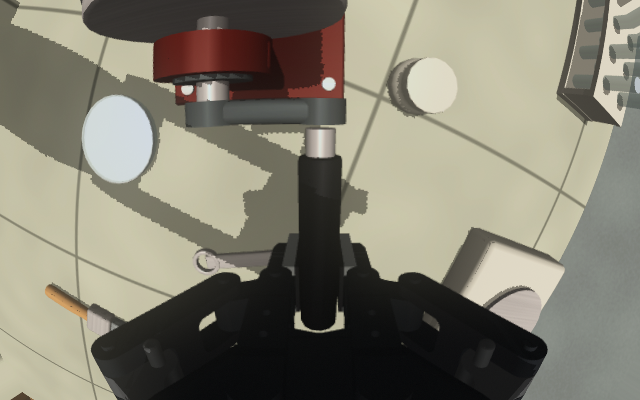

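View pics/t5.png

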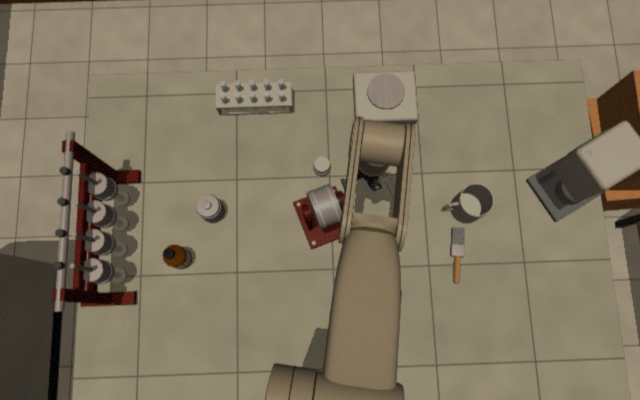

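The wrist view shows the crank lying sideways on the +x side and the grip centred in the pads (320,250). In the top view the pot (322,165), jug (472,203) and brush (457,255) are where they were. The arm is still, so I'll hand in.

```bash
python3 -c "from bench import job; print(job.hand_in())"
```

```text
the job is handed in; nothing more can be done
None
```

I gripped the crank from above, turned the drum forward from 0.55 to 7.9 rad and back again while reading the cranking force, then stopped with the heavy side down and handed in. I never let go of the grip.

- **Weight position:** the force readings put the weight straight down at a crank angle of 1.46 rad going forward, 1.32 going backward and 1.40 together. I left the crank at 1.43 rad, about 2° from the joint estimate and at most about 6° from either single one; the limit is 20°.
- **Hold:** over the last half second the measured angle changed by only 0.002 rad. The fingers were still closed on the grip, with a 16.4 mm gap and 60 N set.
- **Readings that disagreed:**
  - The even drag came out at about 7.7 N, where the task says about 6 N.
  - The finger gap read about 16 mm on an 18 mm grip.
  - The tool tilted about 4–5° over the turns, with no visible effect on the grasp.
- **Bystanders:** the last pictures show the pot, jug, brush, bottle, cell and petri dish where they started. The wrench was partly hidden by the gripper, but nothing went near it. I judged this by eye and did not measure it.

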